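# Assemble a keyed lamp holder on the practice board

## Task

Finish the empty lamp base on the plywood practice board so that it matches its finished neighbour (without the bulb): turn the black keyed collar until the flat of its hole meets the flat of the post and drop it all the way down onto the base, then fit the white keyed barrel the same way, down onto the collar. Leave the plain black ring, whose hole is fully round, where it lies.

Things in the scene. Friction and masses are not known exactly. Their poses are not given: they have to be found in the camera images.
- seat (a point): Top centre of the empty white lamp base (68 mm across), 24 mm above the bench, at the foot of its upright D-post: round, radius 14 mm, one flat 4 mm from the axis facing this point's x (as does the base's lug); z up. Post: 40 mm full size, then 14 mm taper; tip 54 mm up. Base on a fixed 170 x 290 x 12 mm board. 140 mm along +y stands a fixed finished holder with bulb, top 167 mm above the bench.
- collar: Loose black ring lying flat, outside diameter 56 mm, 18 mm high, with a D-shaped through hole (radius 16 mm, flat 6 mm from the axis: 2 mm play on the post) and a square ear, 22 mm wide, reaching 44 mm from the axis. Origin: centre of the underside. x points to the flat and the ear, z up. Grip across the diameter along its y. About 45 g. Seated: origin at the seat point, x along the seat's x.
- barrel: Loose white sleeve standing upright, outside diameter 44 mm, 45 mm high, with the same D-shaped through hole (radius 16 mm, flat 6 mm from the axis) and at its foot an ear 22 mm wide, 12 mm high, reaching 33 mm from the axis. Origin: centre of the underside. x points to the flat and the ear, z up. Grip along its y. About 60 g. Seated: origin 18 mm above the seat point, x along the seat's x.
- plain_ring: Loose black ring, outside diameter 56 mm, 18 mm high like the collar, but with a fully round hole (radius 16 mm) and no ear. Leave it where it lies. Origin: centre of the underside. It, the collar and the barrel lie on the bench in three places to the robot's right of the board, in any order, at least 110 mm apart.
Mind the look-alikes: they are no part of the job. Leave any blue or purple look-alike of the collar alone. There is more than one size of the barrel; the one meant has the size given above.

How it is judged:
On the way:
1. the collar is down on the base, flat to flat on the post (horizontal distance between collar and seat below 0.007 m and z of collar in the frame of seat between -0.005 and 0.005 m and angle between the x axis of collar and the x axis of seat, either way round below 0.4 rad and angle between collar's own z axis and vertical below 0.15 rad), for 0.2 s.
At the end, for the whole second after the job is handed in: The collar is on the post, flat on the base, and the barrel on the post on top of it: undersides within 5 mm of 0 and 18 mm above the seat, within 7 mm of the post axis, upright within 8 degrees, x axes within 22 degrees of the seat x axis, both at rest (all of step 1 and horizontal distance between barrel and seat below 0.007 m and z of barrel in the frame of seat between 0.013 and 0.023 m and angle between the x axis of barrel and the x axis of seat, either way round below 0.4 rad and angle between barrel's own z axis and vertical below 0.15 rad and linear speed of each of collar, barrel below 0.02 m/s and angular speed of each of collar, barrel below 0.2 rad/s); the robot touches nothing.
It fails at once if the plain round ring is moved more than 30 mm (distance of plain_ring from where it was at the start of the episode above 0.03 m).
It also fails if it takes over 56 s, if anything falls off the work surface, if the arm or the gripper's body presses on something with over 40 N, if the wrist force passes 120 N, or if a joint passes its speed limit or range.

## Robot

A 7-joint arm with a two-finger parallel gripper is mounted at the origin on the work surface. World frame = base frame: x ahead of the robot, y to its left, z up, the work surface at z = 0. Lengths are in m, angles in rad, forces in N, time in s.
With the tool pointing down it reaches from about 0.4 to 0.85 m from the base axis. Payload 4.5 kg.
Tool frame: the origin (TCP) lies where the fingers leave the gripper's body, on its centre line; the fingertips stand 64 mm ahead of it and the grasp point (between the pads) lies 45 mm ahead of it; z points along the fingers, y is the direction in which the jaws open and shut (so a half turn about z gives the same grasp; the last joint's range is limited). The gripper opens to 88 mm and grips with 3 to 60 N. Pads are 18 mm wide; open, the fingers measure 123 mm over their backs; the gripper's body (75 mm by 187 mm) begins 45 mm behind the grasp point.
Start: joints at [1.222, 0.689, -0.195, 1.565, 0.157, 0.902, -0.215], TCP at [0.233, -0.58, 0.303] pointing down, gripper open.
Joint ranges: [-3.01, 3.01], [-0.46, 2.08], [-1.47, 1.51], [0.13, 2.56], [-1, 4.14], [0.04, 2.09], [-2.66, 2.66]. Speed limits (rad/s): [2.57, 2.57, 3.14, 3.14, 3.14, 3.14, 3.14].

## Interface

Orientations are given as a unit quaternion [x, y, z, w].
In Python, from plant import monitor, snapshot, workorder, finder gives the robot as it stands.
- The arm moves only by the tool carry_out, never from a script. Its argument "motion" is one flat list of numbers, 6 for each row, row after row: the shift along the tool's x, y, z in cm, then the turn, a rotation vector about the tool's x, y, z in rad. In form: [x, y, z, rx, ry, rz, x, y, z, rx, ry, rz, ...]. A call has 1 to 8 rows; each row shifts and turns the commanded pose from where the row before left it, along the tool's axes as they then stand; what a row does not reach is not made up. A row lasts 1/8 s, in which the tool goes at most 62.5 mm and 10.7 degrees, less where a joint would pass 70% of its speed; a pose out of reach is approached as far as the arm can. A call with a gripper value outside its range is refused whole. "hand" is the finger opening in cm, from 0 to 8.81, set as the call begins (left out, the last holds). The fingers move at their own pace and stop on an object; "grip_force" is the grip in N (left out, the last holds). Time passes only in rows, so rows that do not move let the fingers close. It gives the time, the measured TCP pose, the force and the opening at its end, in the units of the state.
- monitor.get_state(): the state, without advancing time (a new reading comes with each control period).
- snapshot(name): name is "scene" or "top" or "wrist"; returns a dict with "frame" (400x640x3 uint8, red, green, blue), "range_z" (400x640 float32, m along the optical axis (not along the pixel's ray), 0 where there is no reading), "fx", "fy", "cx", "cy" (pixels), "rvec" (rotation vector, rad) and "tvec" (3), from world to camera coordinates, as OpenCV has them; the wrist camera has in their place "hand_eye" (4x4, takes a point from camera to tool coordinates, whose origin is the TCP and whose axes are the flange's). Camera axes: x right, y down, z forward; pixel columns grow to the right and rows downward; lengths in m; the calibration is good to about 2 mm. A picture is of the moment at which its call begins: read the wrist's pose just before it.
- workorder.finish_job(): hands the job in, once; it reports no verdict.
Trained networks look in a picture, given as the dict that the camera call returned (one of the last four; its "shot" number tells which), for a name from the list of things; names that differ only in an ending like _2 or _b are one class to them, and where a whole thing is asked for, a point or a joint stands for the part that bears it (a point fixed in the world has none). Each returns a list of dicts, best first, with "p" (0 to 1); they miss things now and then, are a little off and sometimes report something else, mostly with a low value. They report only what shows in the picture. A call takes as long as a camera call. They do not tell look-alikes from the thing itself.
- finder.masks_of(picture, thing): "pixels" (400x640 bool, what is visible of it) and "extent" ([left, top, right, bottom] in pixels, round what is visible of it).
The state is a dict: "clock": time; "q": joint angles; "qd": joint speeds; "joint_torque": joint torques, N m; "tool_pos": TCP position; "eef_rot": TCP orientation; "contact_force": force on the tool from outside, world axes, zero at the start; "moment": the same for the moment, N m; "opening": opening from 0.0 (shut) to 1.0 (fully open).
Only numpy, scipy, OpenCV 4.12 (cv2) and the standard library are available. Lean on these libraries where they do the work, as an engineer would, in place of code of your own. Each camera call takes 0.05 s, during which the arm holds its last target. There are 200 camera calls.

## Working session

There is one attempt and no reset: what is moved stays moved. The work goes in short steps, Python scripts to look and compute and a tool call to move; the robot and the scene stay as the last step left them, time stands still between calls to the robot, and variables do not carry over. Pictures are saved under pics/ and viewed, about 8 in all and at most 12, crops included, and the job is handed in when it is done.

Besides the shell and the picture viewer there is one more tool, called after "Request:" as name(argument=value, ...) on one line, values as JSON. carry_out: Moves the arm, as the interface text tells. Its arguments: {"type":"object","properties":{"motion":{"type":"array"},"hand":{"type":"number"},"grip_force":{"type":"number"}},"required":["motion"]}

```bash
mkdir -p pics; cat > h.py <<'E'
import numpy as np, cv2
from scipy.spatial.transform import Rotation as R
from plant import monitor, snapshot, workorder, finder
def T_wc(s,st=None):
    T=np.eye(4)
    if 'hand_eye' in s:
        T[:3,:3]=R.from_quat(st['eef_rot']).as_matrix(); T[:3,3]=st['tool_pos']
        return T@np.array(s['hand_eye'])
    T[:3,:3]=R.from_rotvec(np.ravel(s['rvec'])).as_matrix(); T[:3,3]=np.ravel(s['tvec'])
    return np.linalg.inv(T)
def cloud(s,st=None):
    z=s['range_z'].astype(float); v,u=np.mgrid[:400,:640]
    P=np.stack([(u-s['cx'])/s['fx']*z,(v-s['cy'])/s['fy']*z,z],-1)
    T=T_wc(s,st); W=P@T[:3,:3].T+T[:3,3]; W[z==0]=np.nan
    return W
def save(s,n,box=None,k=1):
    im=s['frame'][:,:,::-1]
    if box: im=im[box[1]:box[3],box[0]:box[2]]
    cv2.imwrite('pics/'+n,cv2.resize(im,None,fx=k,fy=k,interpolation=cv2.INTER_CUBIC))
E
python3 - <<'E'
from h import *
st=monitor.get_state(); print(st['clock'],st['tool_pos'],st['eef_rot'])
for n in ['top','scene']:
    s=snapshot(n); save(s,n+'0.png'); W=cloud(s); print(n,T_wc(s)[:3,3].round(2),s['fx'])
    np.savez(n+'0.npz',W=W,f=s['frame'])
    for t in ['collar','barrel','plain_ring','seat']:
        for d in finder.masks_of(s,t)[:5]:
            m=d['pixels']; p=W[m]; p=p[~np.isnan(p[:,0])]
            print(t,round(d['p'],2),[int(x) for x in d['extent']],np.median(p,0).round(3),p.min(0).round(3),p.max(0).round(3))
E
```

```text
0.0 [ 0.23322611 -0.57930091  0.30192709] [ 9.81730510e-01  1.90274499e-01 -2.33615750e-04 -8.75539249e-04]
top [ 0.43 -0.06  0.76] 373.32072555223215
collar 0.88 [389, 255, 424, 282] [ 0.39  -0.236  0.018] [ 0.367 -0.278 -0.002] [ 0.421 -0.202  0.022]
collar 0.87 [418, 131, 454, 163] [ 0.639 -0.306  0.017] [ 0.606 -0.339 -0.003] [ 0.67  -0.275  0.022]
collar 0.63 [404, 187, 431, 218] [ 0.525 -0.27   0.018] [ 0.493 -0.293 -0.   ] [ 0.558 -0.237  0.023]
barrel 0.77 [327, 221, 352, 245] [ 0.472 -0.103  0.044] [ 0.447 -0.123 -0.002] [ 0.489 -0.074  0.048]
barrel 0.56 [256, 191, 295, 221] [0.514 0.015 0.057] [ 0.486 -0.016  0.001] [0.541 0.052 0.061]
plain_ring 0.87 [337, 135, 362, 163] [ 0.639 -0.129  0.018] [ 0.612 -0.156 -0.001] [ 0.672 -0.102  0.022]
seat 0.88 [77, 146, 244, 251] [0.532 0.253 0.013] [ 0.432  0.09  -0.002] [0.651 0.442 0.168]
scene [1.2  0.03 0.65] 431.36969830714
collar 0.93 [223, 195, 254, 221] [ 0.531 -0.27   0.019] [ 0.471 -0.303  0.   ] [ 0.562 -0.238  0.024]
collar 0.76 [251, 161, 283, 188] [ 0.393 -0.239  0.019] [ 0.347 -0.272  0.   ] [ 0.425 -0.203  0.024]
collar 0.65 [184, 229, 212, 258] [ 0.646 -0.309  0.019] [ 0.61  -0.341 -0.   ] [ 0.673 -0.276  0.024]
barrel 0.92 [307, 180, 329, 210] [ 0.479 -0.093  0.031] [ 0.387 -0.126  0.001] [ 0.49  -0.071  0.05 ]
barrel 0.65 [348, 195, 389, 234] [0.532 0.022 0.04 ] [ 0.416 -0.019 -0.   ] [0.545 0.054 0.063]
plain_ring 0.89 [273, 242, 301, 268] [ 0.646 -0.13   0.019] [ 0.615 -0.156  0.001] [ 0.669 -0.103  0.023]
seat 0.91 [403, 176, 568, 281] [0.558 0.262 0.014] [0.306 0.091 0.   ] [0.652 0.434 0.169]
```

```bash
python3 - <<'E'
from h import *
f=np.load('top0.npz')['f']; s={'frame':f}
save(s,'top_crop.png',[60,110,470,300],1.95)
E
```

```text
(no output)
```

View pics/top_crop.png

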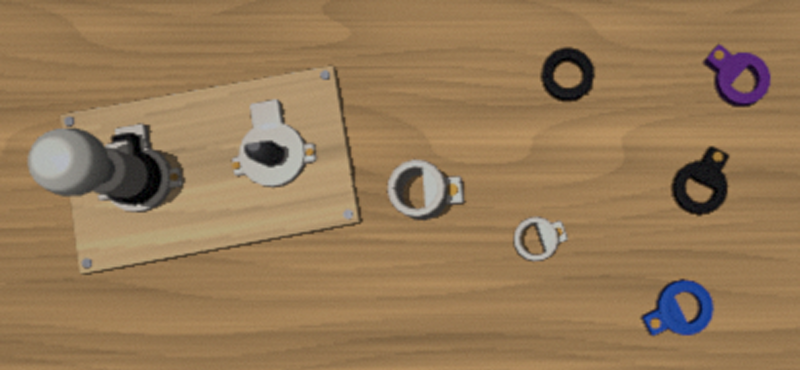

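Candidates in the full image are as follows.
- **Collar:** black (419,206), purple (441,149) and blue (410,268). The black one with the D-hole and ear fits.
- **Barrel:** the small white one (336,233), about 45 mm high, fits. The big one (274,207) is about 60 mm high, so it is the wrong size.
- **Plain ring:** at (351,148), left alone.

I'll confirm the choice with the wrist camera on the way.

```bash
cat >> h.py <<'E'
from scipy.optimize import minimize
def sd_ring(x,y,Ro,ear=None):
    """signed distance-ish (neg inside) of D-holed ring with optional ear (reach)"""
    o=np.hypot(x,y)-Ro
    if ear: o=np.minimum(o,np.maximum(np.abs(y)-.011,np.maximum(-x,x-ear)))
    hole=np.maximum(np.hypot(x,y)-.016,x-.006)
    return np.maximum(o,-hole)
def sd_disc(x,y,Ro,ear=None): return np.hypot(x,y)-Ro
def fit(s,st,h,p0,shape,tol=.005,rad=.06,yaws=None):
    """fit (x,y,yaw) of a flat top face at height h to the depth mask at that height"""
    T=T_wc(s,st); W=cloud(s,st); v,u=np.mgrid[:400,:640]
    d=np.stack([(u-s['cx'])/s['fx'],(v-s['cy'])/s['fy'],np.ones(u.shape)],-1)@T[:3,:3].T
    k=(h-T[2,3])/d[...,2]; X=T[0,3]+k*d[...,0]; Y=T[1,3]+k*d[...,1]
    m=(np.hypot(X-p0[0],Y-p0[1])<rad)&~np.isnan(W[...,2])
    X,Y,ob=X[m],Y[m],(np.abs(W[...,2][m]-h)<tol).astype(float)
    def c(p,w=.001):
        a,b=np.cos(p[2]),np.sin(p[2]); dx,dy=X-p[0],Y-p[1]
        return np.mean((1/(1+np.exp(np.clip(shape(a*dx+b*dy,-b*dx+a*dy)/w,-30,30)))-ob)**2)
    best=None
    for y0 in (np.arange(-3,3,.5) if yaws is None else yaws):
        r=minimize(c,[p0[0],p0[1],y0],method='Nelder-Mead',options=dict(initial_simplex=np.array([p0[0],p0[1],y0])+np.array([[0,0,0],[.008,0,0],[0,.008,0],[0,0,.3]])))
        if best is None or r.fun<best.fun: best=r
    return best.x,best.fun,ob.mean()
E
python3 - <<'E'
from h import *
s=snapshot('wrist'); print(np.array(s['hand_eye']).round(3),s['fx'])
s=snapshot('top')
print(fit(s,None,.019,[.525,-.27],lambda x,y:sd_ring(x,y,.028,.044)))
print(fit(s,None,.045,[.472,-.1],lambda x,y:sd_ring(x,y,.022)))
W=np.load('top0.npz')['W']; m=(W[...,2]>.03)&(W[...,1]>.06)&(W[...,1]<.5)
for lo in np.arange(.015,.17,.01):
    p=W[(W[...,2]>lo)&(W[...,2]<lo+.01)&(W[...,1]>.08)]
    a=p[p[:,1]<.24];b=p[p[:,1]>=.24]
    print(round(lo,3),[ (len(q),q[:,:2].min(0).round(3),q[:,:2].max(0).round(3)) for q in (a,b) if len(q)])
E
```

```text
[[ 0.001 -0.963 -0.268  0.068]
 [ 1.     0.001 -0.    -0.001]
 [ 0.    -0.268  0.963 -0.082]
 [ 0.     0.     0.     1.   ]] 316.0678158904876
(array([ 0.51777912, -0.26410343, -0.50485641]), np.float64(0.011610516130430014), np.float64(0.19897772909821101))
(array([ 0.46419388, -0.09183163, -1.22100828]), np.float64(0.008623129346959699), np.float64(0.08157199471598414))
0.015 [(846, array([0.463, 0.102]), array([0.643, 0.239])), (886, array([0.152, 0.241]), array([0.87 , 0.568]))]
0.025 [(240, array([0.522, 0.145]), array([0.605, 0.209])), (484, array([0.156, 0.277]), array([0.696, 0.553]))]
0.035 [(20, array([0.54 , 0.164]), array([0.559, 0.18 ])), (458, array([0.298, 0.288]), array([0.694, 0.554]))]
0.045 [(25, array([0.54 , 0.164]), array([0.558, 0.182])), (302, array([0.503, 0.294]), array([0.695, 0.553]))]
0.055 [(31, array([0.541, 0.164]), array([0.56 , 0.192])), (337, array([0.507, 0.294]), array([0.694, 0.551]))]
0.065 [(69, array([0.54 , 0.164]), array([0.559, 0.189])), (370, array([0.507, 0.293]), array([0.696, 0.544]))]
0.075 [(44, array([0.546, 0.17 ]), array([0.557, 0.185])), (219, array([0.507, 0.293]), array([0.699, 0.54 ]))]
0.085 [(183, array([0.508, 0.294]), array([0.548, 0.321]))]
0.095 [(10, array([0.519, 0.3  ]), array([0.532, 0.306]))]
0.105 []
0.115 []
0.125 [(53, array([0.499, 0.286]), array([0.553, 0.31 ]))]
0.135 [(162, array([0.499, 0.286]), array([0.557, 0.325]))]
0.145 [(247, array([0.5  , 0.286]), array([0.555, 0.341]))]
0.155 [(550, array([0.504, 0.289]), array([0.552, 0.34 ]))]
0.165 [(133, array([0.514, 0.303]), array([0.542, 0.33 ]))]
```

Request:
carry_out(motion=[4.8,-2.3,1.1,0,0,0,4.8,-2.3,1.1,0,0,0,4.8,-2.3,1.1,0,0,0,4.8,-2.3,1.1,0,0,0,4.8,-2.3,1.1,0,0,0,4.8,-2.3,1.1,0,0,0,4.8,-2.3,1.1,0,0,0,4.8,-2.3,1.1,0,0,0], hand=8.8)

```text
clock: 1.6
tool_pos: [0.5222, -0.2644, 0.2146]
eef_rot: [0.982, 0.19, 0.0, 0.0]
contact_force: [0.7, -0.9, 0.3]
opening: 0.997
```

Request:
carry_out(motion=[0,0,0,0,0,0.178,0,0,0,0,0,0.178,0,0,0,0,0,0.178,0,0,0,0,0,0.178,0,0,0,0,0,0.178,0,0,0,0,0,0])

```text
clock: 2.35
tool_pos: [0.5212, -0.2655, 0.2148]
eef_rot: [0.968, -0.25, 0.0, 0.0]
contact_force: [-0.3, -0.3, -0.0]
opening: 0.997
```

```bash
cat >> h.py <<'E'
def yaw_of(st):
    x=R.from_quat(st['eef_rot']).as_matrix()[:,0]; return np.arctan2(x[1],x[0])
def delta(st,x,y,z,yaw):
    "tool-frame shift (cm) at present attitude, then turn about tool z"
    M=R.from_quat(st['eef_rot']).as_matrix()
    d=M.T@(np.array([x,y,z])-st['tool_pos'])*100
    t=-(yaw-yaw_of(st)); t=(t+np.pi/2)%np.pi-np.pi/2
    return d.round(2),round(t,3)
E
python3 - <<'E'
from h import *
st=monitor.get_state(); s=snapshot('wrist'); save(s,'w1.png')
W=cloud(s,st); m=(np.hypot(W[...,0]-.518,W[...,1]+.264)<.02)&(W[...,2]>.01); print('top z',np.median(W[m][:,2]))
p,c,o=fit(s,st,.018,[.518,-.264],lambda x,y:sd_ring(x,y,.028,.044),yaws=[-.9,-.5,-.1]); print(p,c,o)
print(delta(st,p[0],p[1],.068,p[2]))
E
```

```text
top z 0.017343183215827812
[ 0.51837282 -0.26625062 -0.50932923] 0.011859370141306863 0.2011303692539563
(array([-0.21,  0.2 , 14.68]), np.float64(0.004))
```

View pics/w1.png

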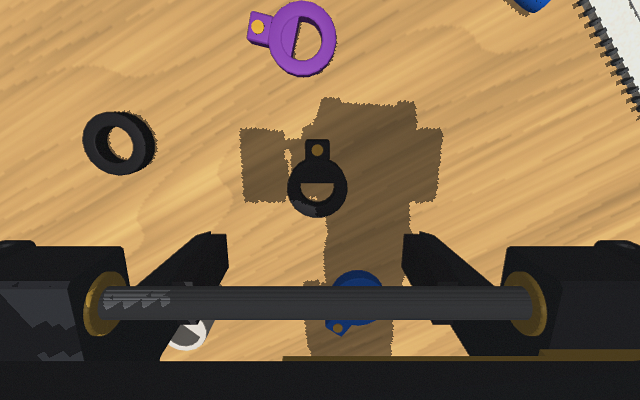

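The picture shows the black collar at (317,185), with the D-hole's flat towards the ear at (317,150). The plain round ring is at (118,143) and the purple look-alike at (300,38). This is the right collar, so I'll descend and grip.

Request:
carry_out(motion=[-0.2,0.2,4,0,0,0,0,0,4,0,0,0,0,0,3.5,0,0,0,0,0,2.3,0,0,0,0,0,0.9,0,0,0,0,0,0,0,0,0])

```text
clock: 3.15
tool_pos: [0.5183, -0.2665, 0.0677]
eef_rot: [0.968, -0.25, -0.0, -0.0]
contact_force: [0.9, 0.1, -0.7]
opening: 0.995
```

Request:
carry_out(motion=[0,0,0,0,0,0,0,0,0,0,0,0,0,0,0,0,0,0,0,0,0,0,0,0,0,0,0,0,0,0,0,0,0,0,0,0], hand=5, grip_force=20)

```text
clock: 3.9
tool_pos: [0.5185, -0.2665, 0.0682]
eef_rot: [0.968, -0.251, 0.0, 0.0]
contact_force: [-1.3, -0.0, 5.4]
opening: 0.635
```

Request:
carry_out(motion=[0,0,-2,0,0,0,0,0,-4,0,0,0,0,0,-4,0,0,-0.166,0,0,-4,0,0,-0.166,0,0,-4,0,0,-0.166,0,0,0,0,0,-0.166,0,0,0,0,0,0])

```text
clock: 4.78
tool_pos: [0.5179, -0.2666, 0.2489]
eef_rot: [0.997, 0.077, 0.0, 0.0]
contact_force: [-0.3, 0.7, -1.0]
opening: 0.639
```

Request:
carry_out(motion=[0.2,-5.4,0,0,0,0,0.2,-5.4,0,0,0,0,0.2,-5.4,0,0,0,0,0.2,-5.4,0,0,0,0,0.3,-5.4,0,0,0,0,0.3,-5.4,0,0,0,0,0.3,-5.4,0,0,0,0,0.2,-5.2,0,0,0,0])

```text
clock: 5.78
tool_pos: [0.4692, 0.1629, 0.2475]
eef_rot: [0.997, 0.077, -0.0, 0.0]
contact_force: [0.7, -0.0, 0.9]
opening: 0.638
```

Request:
carry_out(motion=[0,0,0,0,0,0,0,0,0,0,0,0])

```text
clock: 6.02
tool_pos: [0.4695, 0.1604, 0.2475]
eef_rot: [0.997, 0.077, -0.0, 0.001]
contact_force: [-0.3, -0.6, 0.2]
opening: 0.638
```

```bash
python3 - <<'E'
from h import *
st=monitor.get_state(); s=snapshot('wrist'); save(s,'w2.png'); print(st['tool_pos'],yaw_of(st),st['opening'])
W=cloud(s,st); np.save('w2.npy',W)
p=W.reshape(-1,3); p=p[np.hypot(p[:,0]-.55,p[:,1]-.175)<.06]
print(np.histogram(p[:,2],np.arange(0,.09,.004)))
for lo in [.03,.04,.05,.06,.07,.074]:
    q=p[(p[:,2]>lo)&(p[:,2]<lo+.01)]; q=q[np.hypot(q[:,0]-.55,q[:,1]-.175)<.025]
    if len(q): print(lo,len(q),q.min(0).round(4),q.max(0).round(4))
E
```

```text
[0.46951695 0.16044375 0.24748126] 0.15465057515567182 0.6381126665377845
(array([   0,    0, 5094, 2200,  253, 3587, 1306,    0,    1,    1,    0,
          1,    1,    0,    0,   22,  182,  153,  133,  199,    0,    0]), array([0.   , 0.004, 0.008, 0.012, 0.016, 0.02 , 0.024, 0.028, 0.032,
       0.036, 0.04 , 0.044, 0.048, 0.052, 0.056, 0.06 , 0.064, 0.068,
       0.072, 0.076, 0.08 , 0.084, 0.088]))
0.03 2 [0.5398 0.1692 0.0334] [0.5423 0.1751 0.0383]
0.04 1 [0.5398 0.1793 0.047 ] [0.5398 0.1793 0.047 ]
0.05 1 [0.5409 0.1717 0.0512] [0.5409 0.1717 0.0512]
0.06 282 [0.5397 0.1638 0.0607] [0.5593 0.1914 0.07  ]
0.07 407 [0.5431 0.1669 0.07  ] [0.5574 0.1877 0.0793]
0.074 267 [0.5448 0.1693 0.074 ] [0.557  0.1857 0.0793]
```

View pics/w2.png

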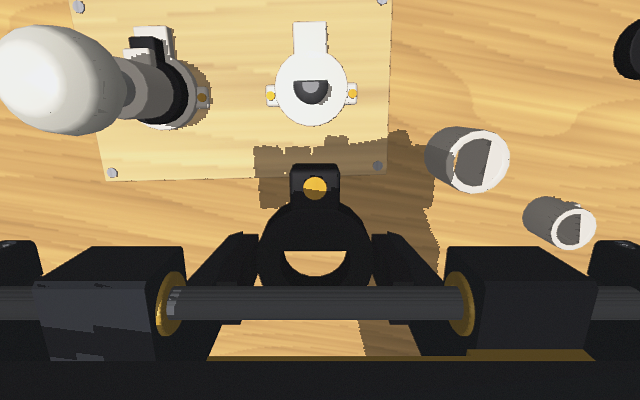

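```bash
python3 - <<'E'
from h import *
import h
W=np.load('w2.npy'); 
class S(dict): pass
st=monitor.get_state(); s=snapshot('wrist')
orig=h.cloud
def c2(s,st=None):
    W=orig(s,st); z=W[...,2]; z[(z>.03)&(np.hypot(W[...,0]-.554,W[...,1]-.178)<.04)]=.024; return W
h.cloud=c2
for w in (.012,.014,.016,.018):
  for r in (.05,.06,.065,.07):
    sh=lambda x,y:np.minimum(np.hypot(x,y)-.034,np.maximum(np.abs(y)-w,np.maximum(-x,x-r)))
    p,c,o=fit(s,st,.024,[.554,.178],sh,tol=.0045,rad=.085,yaws=[.15]); print(w,r,p.round(4),round(c,4))
h.cloud=orig
# post D section at 64 mm: points above
post=lambda x,y:np.maximum(np.hypot(x,y)-.014,x-.004)
p,c,o=fit(s,st,.068,[.554,.178],post,tol=.008,rad=.03,yaws=[.15]); print('post',p,c)
# collar in hand: top face height and pose
q=orig(s,st); M=R.from_quat(st['eef_rot']).as_matrix(); L=(q-st['tool_pos'])@M
m=(np.abs(L[...,1])<.02)&(L[...,2]>.03)&(L[...,2]<.08)&(L[...,0]>.018)
e=L[m]; print('ear',e[:,2].min(),np.median(e[:,2]),e[:,0].max(),e[e[:,0]>.032][:,1].min(),e[e[:,0]>.032][:,1].max())
for a in (.020,.03,.034,.038,.042):
    k=e[np.abs(e[:,0]-a)<.002]; print(a,len(k),np.median(k[:,2]) if len(k) else 0)
E
```

```text
0.012 0.05 [0.5545 0.1777 0.1804] 0.0207
0.012 0.06 [0.5529 0.1775 0.178 ] 0.0198
0.012 0.065 [0.5529 0.1774 0.1793] 0.0258
0.012 0.07 [0.5529 0.1774 0.1815] 0.0319
0.014 0.05 [0.5545 0.1777 0.1791] 0.0179
0.014 0.06 [0.5527 0.1774 0.1813] 0.0168
0.014 0.065 [0.5526 0.1774 0.1816] 0.0239
0.014 0.07 [0.5526 0.1774 0.1812] 0.0311
0.016 0.05 [0.5545 0.1778 0.1772] 0.018
0.016 0.06 [0.5525 0.1774 0.1801] 0.0176
0.016 0.065 [0.5525 0.1774 0.1802] 0.0257
0.016 0.07 [0.5524 0.1774 0.1805] 0.034
0.018 0.05 [0.5544 0.1778 0.1598] 0.0211
0.018 0.06 [0.5523 0.1773 0.1806] 0.0221
0.018 0.065 [0.5522 0.1773 0.1803] 0.0313
0.018 0.07 [0.5522 0.1773 0.1815] 0.0407
post [0.5530463  0.17738412 0.20021051] 0.04672288766821351
ear 0.04733090613588561 0.050791313865573125 0.04351229702750649 -0.011776260126853072 0.010123357792369695
0.02 822 0.05082166868784928
0.03 427 0.050593702127369494
0.034 441 0.05007543212183319
0.038 473 0.0503419971878636
0.042 665 0.05175837235282206
```

Picture: the empty base is at (311,90), with its lug and the post flat facing up the image. The collar is in the hand with its ear also facing up at (315,185). The seat comes out at about (0.5535, 0.1776) with yaw 0.18.

Request:
carry_out(motion=[4,-0.1,2,0,0,0,3,-0.1,2,0,0,0,1.6,-0.1,2,0,0,-0.025,0,0,1.5,0,0,0,0,0,1,0,0,0,0,0,0,0,0,0,0,0,0,0,0,0])

```text
clock: 7.0
tool_pos: [0.5542, 0.1776, 0.1634]
eef_rot: [0.996, 0.091, 0.0, -0.0]
contact_force: [0.4, 0.6, -0.8]
opening: 0.636
```

```bash
python3 - <<'E'
from h import *
st=monitor.get_state(); print(st['tool_pos'],yaw_of(st),delta(st,.554,.177,.093,.18)); save(snapshot('wrist'),'w3.png')
E
```

```text
[0.55423444 0.17762512 0.16336484] 0.1816179138213812 (array([-0.04,  0.06,  7.04]), np.float64(0.002))
```

Request:
carry_out(motion=[0,0.05,1,0,0,0,0,0,1,0,0,0,0,0,1,0,0,0,0,0,0.5,0,0,0,0,0,0,0,0,0])

```text
clock: 7.68
tool_pos: [0.5542, 0.1771, 0.1271]
eef_rot: [0.996, 0.091, -0.0, 0.0]
contact_force: [0.2, -0.8, -0.5]
opening: 0.637
```

Request:
carry_out(motion=[0,0,1,0,0,0,0,0,1,0,0,0,0,0,0.7,0,0,0,0,0,0.4,0,0,0,0,0,0.2,0,0,0,0,0,0,0,0,0])

```text
clock: 8.43
tool_pos: [0.5544, 0.1772, 0.0947]
eef_rot: [0.996, 0.091, 0.0, 0.0]
contact_force: [-0.0, -0.7, -0.6]
opening: 0.635
```

Request:
carry_out(motion=[0,0,0.15,0,0,0,0,0,0,0,0,0])

```text
clock: 8.68
tool_pos: [0.5544, 0.1772, 0.0933]
eef_rot: [0.996, 0.091, 0.0, 0.0]
contact_force: [-0.9, -0.5, -1.0]
opening: 0.631
```

Request:
carry_out(motion=[0,0,0,0,0,0,0,0,0,0,0,0,0,0,0,0,0,0,0,0,-1,0,0,0,0,0,-4,0,0,0,0,0,-5,0,0,0,0,0,-5,0,0,0,0,0,0,0,0,0], hand=7.5)

```text
clock: 9.68
tool_pos: [0.5566, 0.1777, 0.2478]
eef_rot: [0.996, 0.091, 0.004, -0.001]
contact_force: [0.5, 0.6, -0.3]
opening: 0.849
```

```bash
python3 - <<'E'
from h import *
st=monitor.get_state(); s=snapshot('wrist'); save(s,'w4.png',[160,60,480,340],2.4); print(st['tool_pos'])
W=cloud(s,st); d=np.hypot(W[...,0]-.554,W[...,1]-.177)
print('collar top z pct',np.percentile(W[(d>.018)&(d<.026)][:,2],[10,50,90]))
print(fit(s,st,.042,[.554,.177],lambda x,y:np.minimum(np.hypot(x,y)-.028,np.maximum(np.abs(y)-.011,np.maximum(-x,x-.044))),tol=.005,rad=.055,yaws=[.18]))
print(delta(st,.47,-.1,.25,.18))
E
```

```text
[0.5565952  0.17771527 0.24780174]
collar top z pct [0.04177586 0.28159598 0.28761649]
(array([0.5540612 , 0.1779171 , 0.19352125]), np.float64(0.07681870496361112), np.float64(0.22538022813688213))
(array([-13.53,  25.75,  -0.38]), np.float64(0.001))
```

View pics/w4.png

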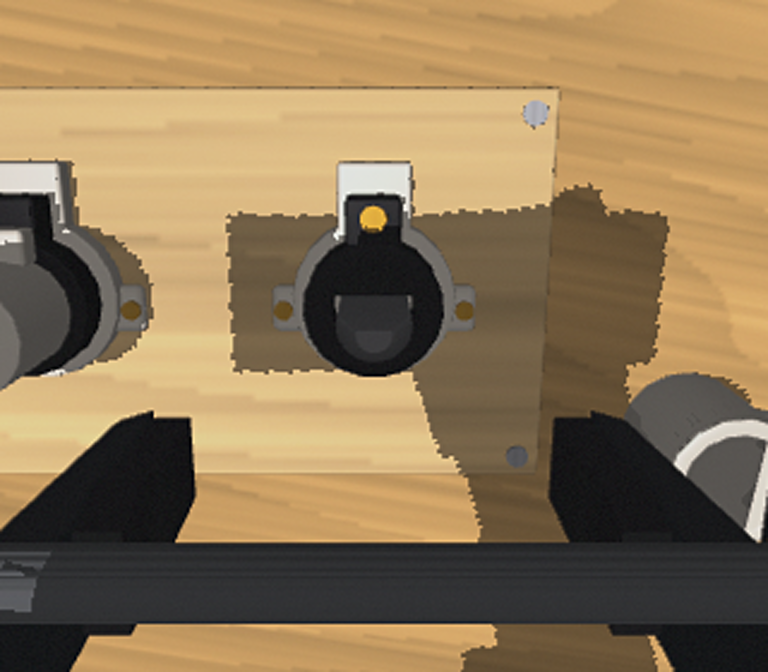

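The picture shows the collar flat on the base with the D filled by the post at (373,320) and the ear over the lug at (373,218). Its top is at z = 0.042 as expected. Next I go for the small barrel.

Request:
carry_out(motion=[-2.3,4.2,0,0,0,0,-2.3,4.2,0,0,0,0,-2.3,4.2,0,0,0,0,-2.3,4.2,0,0,0,0,-2.3,4.1,0,0,0,0,-2.4,4.1,0,0,0,0,0,0,0,0,0,0], hand=8.8)

```text
clock: 10.6
tool_pos: [0.4602, -0.0978, 0.2423]
eef_rot: [0.996, 0.087, -0.002, 0.001]
contact_force: [-0.1, 1.0, -0.7]
opening: 0.999
```

Request:
carry_out(motion=[0,0,0,0,0,0.175,0,0,0,0,0,0.175,0,0,0,0,0,0.175,0,0,0,0,0,0.175,0,0,0,0,0,0.175,0,0,0,0,0,0.175,0,0,0,0,0,0.175,0,0,0,0,0,0.175])

```text
clock: 11.6
tool_pos: [0.4629, -0.0923, 0.2424]
eef_rot: [0.819, -0.574, -0.001, 0.0]
contact_force: [-0.3, 0.2, 0.2]
opening: 0.996
```

Request:
carry_out(motion=[0,0,0,0,0,0,0,0,0,0,0,0])

```text
clock: 11.85
tool_pos: [0.4629, -0.0931, 0.2428]
eef_rot: [0.821, -0.57, -0.0, 0.0]
contact_force: [-0.2, -1.3, -0.4]
opening: 1.001
```

```bash
python3 - <<'E'
from h import *
st=monitor.get_state(); s=snapshot('wrist'); save(s,'w5.png'); print(st['tool_pos'],yaw_of(st),np.round(st['q'],2))
W=cloud(s,st); d=np.hypot(W[...,0]-.464,W[...,1]+.092); m=(d<.03)&(W[...,2]>.035)&(W[...,2]<.1)
print('top',np.median(W[m][:,2]),W[m].min(0),W[m].max(0))
p,c,o=fit(s,st,.045,[.464,-.092],lambda x,y:sd_ring(x,y,.022),yaws=[-1.5,-1.2,-.9],rad=.04); print(p,c,o)
print(delta(st,p[0],p[1],.074,p[2]))
E
```

```text
[ 0.46291918 -0.09309181  0.24282009] -1.213959477717716 [-0.13  0.63  0.37  2.09 -0.46  0.5  -2.2 ]
top 0.044203330347061975 [ 0.44231319 -0.114453    0.03503077] [ 0.48587121 -0.07152662  0.04662838]
[ 0.4642107  -0.0933848  -1.22901302] 0.020541343139579792 0.18955249276841926
(array([ 0.08, -0.12, 16.88]), np.float64(0.015))
```

View pics/w5.png

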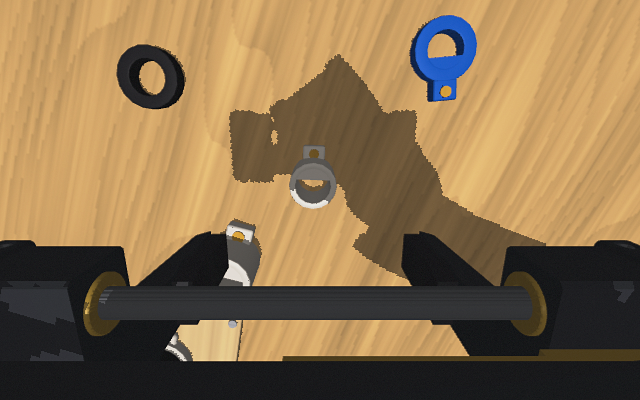

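The picture shows the small barrel at (313,183), 44 mm across and 45 mm high, with its ear up at (314,153). That is the right size. The bigger one is at lower left (240,250), the blue look-alike at (444,50) and the plain ring at (150,76), all clear of the descent.

Request:
carry_out(motion=[0.1,-0.1,4,0,0,0.015,0,0,4,0,0,0,0,0,4,0,0,0,0,0,3,0,0,0,0,0,1.6,0,0,0,0,0,0,0,0,0])

```text
clock: 12.65
tool_pos: [0.4638, -0.0944, 0.0763]
eef_rot: [0.816, -0.578, -0.001, -0.0]
contact_force: [-0.3, -0.3, 1.0]
opening: 0.998
```

Request:
carry_out(motion=[0,0,0,0,0,0,0,0,0,0,0,0,0,0,0,0,0,0,0,0,0,0,0,0,0,0,0,0,0,0,0,0,0,0,0,0,0,0,0,0,0,0], hand=3.8, grip_force=20)

```text
clock: 13.52
tool_pos: [0.4643, -0.0944, 0.0774]
eef_rot: [0.816, -0.578, 0.0, -0.0]
contact_force: [0.6, 0.6, 3.7]
opening: 0.501
```

Request:
carry_out(motion=[0,0,-2,0,0,0,0,0,-5,0,0,0,0,0,-5,0,0,0,0,0,-5,0,0,0,0,0,0,0,0,0])

```text
clock: 14.15
tool_pos: [0.4656, -0.0949, 0.2499]
eef_rot: [0.816, -0.578, 0.003, -0.001]
contact_force: [-0.7, -0.4, -0.7]
opening: 0.496
```

Request:
carry_out(motion=[0,0,0,0,0,-0.178,0,0,0,0,0,-0.178,0,0,0,0,0,-0.178,0,0,0,0,0,-0.178,0,0,0,0,0,-0.178,0,0,0,0,0,-0.178,0,0,0,0,0,-0.178,0,0,0,0,0,-0.178])

```text
clock: 15.15
tool_pos: [0.4634, -0.0941, 0.2458]
eef_rot: [0.995, 0.098, -0.001, -0.001]
contact_force: [-0.3, -0.0, 0.3]
opening: 0.498
```

Request:
carry_out(motion=[0,0,0,0,0,0,0,0,0,0,0,0])

```text
clock: 15.4
tool_pos: [0.4638, -0.0944, 0.2465]
eef_rot: [0.996, 0.094, -0.001, -0.0]
contact_force: [-0.4, -0.9, -1.0]
opening: 0.498
```

```bash
python3 - <<'E'
from h import *
st=monitor.get_state(); s=snapshot('wrist'); save(s,'w6.png'); print(st['tool_pos'],yaw_of(st),st['opening'])
M=R.from_quat(st['eef_rot']).as_matrix(); L=(cloud(s,st)-st['tool_pos'])@M
m=(np.abs(L[...,1])<.02)&(L[...,2]>.02)&(L[...,2]<.085)&(L[...,0]<.06)&(L[...,0]>-.03)
e=L[m]; print(np.histogram(e[:,2],np.arange(.02,.085,.005)))
f=e[e[:,2]>.058]; f=f[f[:,0]>.026]; print('ear',len(f),f.min(0),f.max(0),np.median(f[:,2]))
print(delta(st,.554,.177,.18,.18))
E
```

```text
[ 0.46380794 -0.09435565  0.24653349] 0.1877906295713486 0.49794088315542706
(array([   0,    0, 3598,  463,  410,  417,  422,  482,  755, 1152,  223,
         38]), array([0.02 , 0.025, 0.03 , 0.035, 0.04 , 0.045, 0.05 , 0.055, 0.06 ,
       0.065, 0.07 , 0.075, 0.08 ]))
ear 677 [ 0.02600942 -0.01124598  0.06271834] [0.03164833 0.01038441 0.07669106] 0.0663838281448689
(array([ 13.93, -24.97,   6.66]), np.float64(0.008))
```

View pics/w6.png

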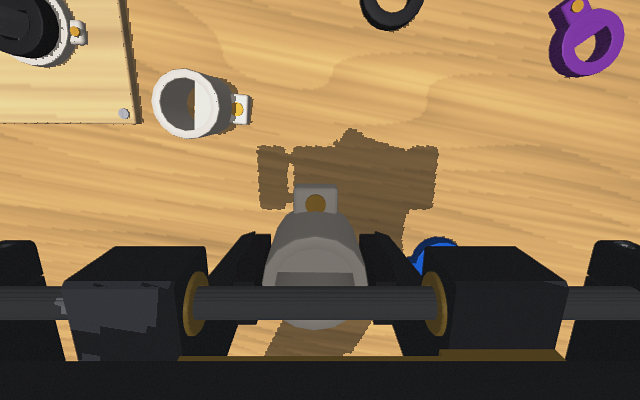

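The picture shows the barrel held upright between the jaws, with its ear facing up at (315,200). I'll carry it to the post.

Request:
carry_out(motion=[2.4,-4.2,0,0,0,0,2.4,-4.2,0,0,0,0.008,2.3,-4.2,0,0,0,0,2.3,-4.2,0,0,0,0,2.3,-4.1,0,0,0,0,2.3,-4.1,0,0,0,0,0,0,0,0,0,0,0,0,0,0,0,0])

```text
clock: 16.45
tool_pos: [0.5552, 0.1764, 0.2468]
eef_rot: [0.996, 0.091, -0.001, 0.001]
contact_force: [-0.2, 0.0, -0.1]
opening: 0.5
```

Request:
carry_out(motion=[0,0,3,0,0,0,0,0,2.6,0,0,0,0,0,1,0,0,0,0,0,0,0,0,0,0,0,0,0,0,0])

```text
clock: 17.08
tool_pos: [0.5563, 0.1768, 0.1822]
eef_rot: [0.996, 0.091, 0.001, -0.0]
contact_force: [0.1, -0.3, 0.3]
opening: 0.5
```

```bash
python3 - <<'E'
from h import *
st=monitor.get_state(); print(st['tool_pos'],yaw_of(st),delta(st,.5545,.177,.119,.185))
E
```

```text
[0.55627843 0.1768052  0.1821629 ] 0.18199086346587073 (array([-0.18, -0.05,  6.32]), np.float64(-0.003))
```

Underside is at about 0.105. I'll lower to 0.060 to enter the taper, then check the force.

Request:
carry_out(motion=[-0.15,0,1.5,0,0,0,0,0,1,0,0,0,0,0,1,0,0,0,0,0,0.8,0,0,0,0,0,0,0,0,0])

```text
clock: 17.7
tool_pos: [0.554, 0.1767, 0.1374]
eef_rot: [0.996, 0.091, -0.001, 0.0]
contact_force: [0.2, -0.3, -0.5]
opening: 0.5
```

Request:
carry_out(motion=[0,0,0.7,0,0,0,0,0,0.6,0,0,0,0,0,0.3,0,0,0,0,0,0.2,0,0,0,0,0,0,0,0,0])

```text
clock: 18.32
tool_pos: [0.5542, 0.1768, 0.1201]
eef_rot: [0.996, 0.091, -0.0, 0.0]
contact_force: [0.6, 0.4, -1.1]
opening: 0.493
```

Request:
carry_out(motion=[0,0,0.1,0,0,0,0,0,0,0,0,0])

```text
clock: 18.58
tool_pos: [0.5544, 0.1768, 0.1195]
eef_rot: [0.996, 0.091, 0.0, -0.0]
contact_force: [-0.4, 0.1, 1.8]
opening: 0.494
```

Request:
carry_out(motion=[0,0,0,0,0,0,0,0,0,0,0,0,0,0,0,0,0,0,0,0,-1,0,0,0,0,0,-4,0,0,0,0,0,-4,0,0,0,0,0,-4,0,0,0,0,0,0,0,0,0], hand=6.5)

```text
clock: 19.58
tool_pos: [0.556, 0.1772, 0.2529]
eef_rot: [0.996, 0.091, 0.004, -0.001]
contact_force: [-1.3, -0.5, -0.4]
opening: 0.736
```

Request:
carry_out(motion=[-3,0,0,0,0,0,-3,0,0,0,0,0,0,0,0,0,0,0,0,0,0,0,0,0])

```text
clock: 20.08
tool_pos: [0.4961, 0.1662, 0.2491]
eef_rot: [0.996, 0.091, 0.001, -0.0]
contact_force: [-0.1, 0.4, -0.3]
opening: 0.737
```

```bash
python3 - <<'E'
from h import *
st=monitor.get_state(); s=snapshot('wrist'); print(st['tool_pos'],st['opening'])
im=s['frame']; save(s,'w7.png',[160,0,480,250],2.4)
W=cloud(s,st); d=np.hypot(W[...,0]-.554,W[...,1]-.1775)
print('barrel top',np.percentile(W[(d>.018)&(d<.0205)&(W[...,2]<.15)][:,2],[10,50,90]))
print(fit(s,st,.087,[.554,.1775],lambda x,y:sd_ring(x,y,.022),yaws=[.18],rad=.035,tol=.004))
t=snapshot('top'); W=cloud(t); e=W[finder.masks_of(t,'plain_ring')[0]['pixels']]; print('ring',np.nanmedian(e,0))
E
```

```text
[0.49609347 0.16617176 0.24911478] 0.7365075470725485
barrel top [0.08551703 0.08651759 0.08736777]
(array([0.55263027, 0.17733939, 0.14636688]), np.float64(0.02601484198209548), np.float64(0.23448670288818987))
ring [ 0.64118854 -0.12712498  0.01772766]
```

View pics/w7.png

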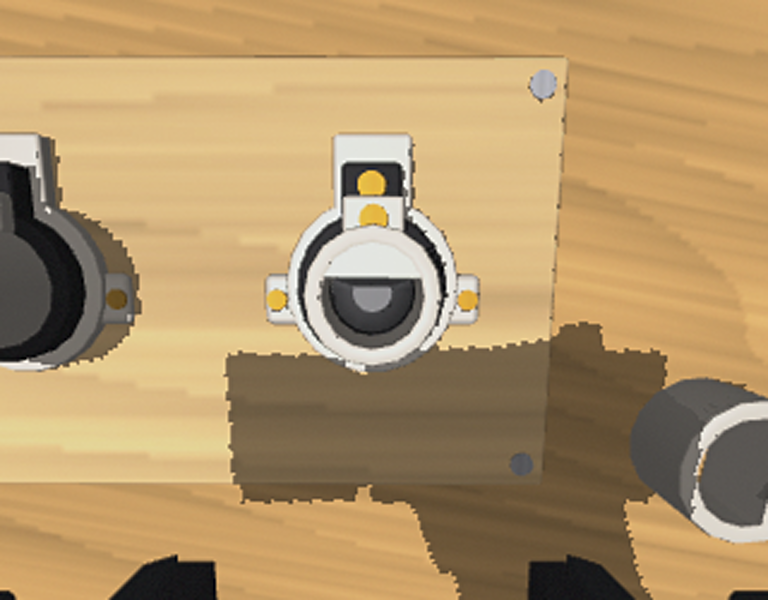

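The picture shows the barrel seated: ring centre at (373,295), both ears in line over the lug at (372,183) and (373,215). Its top is at 0.0865 against 0.087 expected, and the plain ring has not moved. I'll hand the job in.

```bash
python3 -c "
from plant import workorder; print(workorder.finish_job())"
```

```text
the job is handed in; nothing more can be done
None
```

The lamp base is finished and handed in at about 20 s of the 56 s allowed. I put the black keyed collar down on the base, then the 44 × 45 mm barrel down on the collar. Both ears line up with the base lug, and the gripper is open and clear of everything.

Last checks against what was expected:

| Check | Measured | Expected |
|---|---|---|
| Collar top height | 42 mm | 42 mm |
| Barrel top height | 86.5 mm | 87 mm |
| Collar, distance from post axis | under 1 mm | below 7 mm |
| Barrel, distance from post axis | about 1 mm | below 7 mm |
| Barrel angle off the seat's x axis | about 0.03 rad | below 0.4 rad |
| Plain ring, change in position | about 3 mm (camera noise; the gripper never went near it) | below 30 mm |

The force readings stayed at about 5 N or less at the end of every move. No check failed. The collar-in-place outline fit and the fit to the post tip were rougher than the others, but both agreed with the pictures and the heights.

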